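# Crank down the stabiliser jack of a microscope stand

## Robot

A 6-joint arm with a two-finger parallel gripper is mounted at the origin on the work surface. World frame = base frame: x ahead of the robot, y to its left, z up, the work surface at z = 0. Lengths are in m, angles in rad, forces in N, time in s.
With the tool pointing down it reaches from about 0.35 to 0.975 m from the base axis. Payload 4.9 kg.
Tool frame: the origin (TCP) lies on the mounting face of the last link; the fingertips stand 173 mm ahead of it and the grasp point (between the pads) lies 155 mm ahead of it; z points along the fingers, y is the direction in which the jaws open and shut (so a half turn about z gives the same grasp; the last joint's range is limited). The gripper opens to 85 mm and grips with 20 to 120 N. Pads are 22 mm wide; open, the fingers measure 114 mm over their backs; the gripper's body (76 mm by 85 mm) begins 54 mm behind the grasp point. The pads swing forward as they close: fully open they stand 13 mm farther back than shut.
Start: joints at [-1.344, 0.053, 1.613, -0, 1.476, -0.119], TCP at [0.212, -0.588, 0.405] pointing down, gripper open.
Joint ranges: [-3.01, 3.01], [-1.01, 2.22], [0.06, 2.58], [-1.02, 4.17], [0.09, 2.62], [-3.14, 3.14]. Speed limits (rad/s): [2.57, 2.57, 3.14, 3.14, 3.14, 3.14].

## Interface

Orientations are given as a unit quaternion [w, x, y, z].
In Python, from plant import manip gives the robot as it stands.
- The arm moves only by the tool play_rows, never from a script. Its argument "increments" is a list of rows, each an object with "offset": the shift along the tool's x, y, z in mm, a list of three; "twist": the turn about the tool's z in rad; "grip": the opening, from 0 (shut) to 1 (fully open). In form: [{"offset": [dx, dy, dz], "twist": twist, "grip": grip}, ...]. A call has 1 to 5 rows; each row is the pose to reach, as a shift and turn from the pose commanded when the call began, along the tool's axes at that moment; what a row does not reach only later rows make up. A row lasts 1/12 s, in which the tool goes at most 41.7 mm and 7.16 degrees, less where a joint would pass 70% of its speed; a pose out of reach is approached as far as the arm can. A call with a gripper value outside its range is refused whole. The fingers move at their own pace and stop on an object; the grip force is fixed at half the most. Time passes only in rows, so rows that repeat a pose let the fingers close. It gives the time, the measured TCP pose, the force and the opening at its end, in the units of the state.
- manip.state(): the state, without advancing time (a new reading comes with each control period).
- manip.grab_frame(name): name is "scene" or "top"; returns the picture (400x640x3 uint8, blue, green, red); there is no depth.
- manip.get_calibration(name): a dict with "fx", "fy", "cx", "cy" (pixels), "T" (4x4, takes a point from camera to world coordinates). Camera axes: x right, y down, z forward; pixel columns grow to the right and rows downward; lengths in m; the calibration is good to about 2 mm. A picture is of the moment at which its call begins. get_calibration takes no time and is no camera call.
- manip.job_done(): hands the job in, once; it reports no verdict.
Trained networks look in the newest picture that a camera, given by its name, has taken for a name from the list of things; names that differ only in an ending like _2 or _b are one class to them, and where a whole thing is asked for, a point or a joint stands for the part that bears it (a point fixed in the world has none). Each returns a list of dicts, best first, with "p" (0 to 1); they miss things now and then, are a little off and sometimes report something else, mostly with a low value. They report only what shows in the picture. A call takes as long as a camera call. They do not tell look-alikes from the thing itself.
- manip.boxes_of(query, camera): "xyz" ([x, y, z] in m, in the coordinates of the camera as it stood for that picture, good to about 4 mm: the middle of the surface that is visible of it).
- manip.tip_of(query, camera): "xyz" ([x, y, z] in m, in the coordinates of the camera as it stood for that picture, good to about 4 mm: a listed point, or the origin of a listed thing).
The state is a dict: "time": time; "joint_pos": joint angles; "joint_vel": joint speeds; "joint_efforts": joint torques, N m; "tool_pos": TCP position; "tool_rot": TCP orientation; "contact_force": force on the tool from outside, world axes, zero at the start; "ft_torque": the same for the moment, N m; "gripper_width": opening from 0.0 (shut) to 1.0 (fully open).
Only numpy, scipy, OpenCV 4.12 (cv2) and the standard library are available. Lean on these libraries where they do the work, as an engineer would, in place of code of your own. Each camera call takes 0.05 s, during which the arm holds its last target. There are 200 camera calls.

## Task

The microscope stand's stabiliser leg is still raised: crank its red knob clockwise (seen from above) until the foot meets the pad beneath it and the crank grows heavier, then go on about a quarter turn more so that the foot bears firmly on the pad. Do not force it far beyond that, let go of the crank, and leave the pad, the bottle, the jar and the slide box where they stand.

Things in the scene. Friction and masses are not known exactly. Their poses are not given: they have to be found in the camera images.
- crank_axis (a point): Point on the upright axis of the jack's crank, 250 mm above the bench, about level with the middle of the red knob. The jack is a blue upright tube 54 mm across (75 to 173 mm above the bench) with a round grey gear head 64 mm across on it (up to 203 mm), at the edge of the microscope stand.
- knob_center (a point): Middle of the red upright crank knob, a cylinder 22 mm in diameter and 50 mm tall that spins freely about its own upright axis. Its middle is 55 mm from the crank axis and 247 mm above the bench (bottom 222 mm, top 272 mm). The steel crank arm is just below it, top 221 mm above the bench.
- crank (a joint): Crank angle (rad), growing clockwise seen from above; one turn (6.283) lowers the leg 16 mm. Starts between 2 and 8.5. Self-locking: it stays where it is left (past 0.3 turn after touch it creeps back a little). Pushing the knob takes about 6 N while the foot is in the air; once the foot is on the pad the push grows steadily, by about 5 N per quarter turn; no end stop is met.
- foot_sole (a point): Centre of the underside of the leg's foot, a yellow disc 56 mm in diameter on a steel leg under the blue tube; 13 to 30 mm above the pad at the start. It is rubber-sprung: once on the pad it stays there while the leg comes down on its spring, about 28 N per mm of leg travel.
- pad_top (a point): Centre of the top face of the loose round pad (green, black rubber top, 100 mm in diameter, 25 mm thick) lying on the bench under the foot.
- bottle_center (a point): Middle (half-way up) of an amber bottle with a white cap, 54 mm in diameter, 120 mm tall, standing loose on the bench. Bystander.
- jar_center (a point): Middle (half-way up) of a clear jar with a red cap, 50 mm in diameter, 60 mm tall, standing loose on the bench. Bystander.
- slide_box_center (a point): Middle (half-way up) of a blue slide box with a white lid, 102 by 87 by 37 mm, lying loose on the bench. Bystander.
- foot: The foot itself; its origin is the same point as foot_sole.
- pad: The pad itself; its origin is the centre of its underside.
- stand: The stand, fixed to the bench: a grey slab (300 by 360 mm, top 100 mm above the bench) carrying an ivory microscope (top 490 mm above the bench), and the jack. Origin on the bench under the crank axis, z up; slab and microscope lie on its -y side, slab from 45 mm, microscope from 200 mm away from the axis.
Mind the look-alikes: they are no part of the job. Of the things shaped like the pad, the green one is meant.

How it is judged:
By the outcome, as a careful person would: the job done as asked, in the order asked, and still so for the second after the job is handed in, with the robot touching nothing.
It also fails if it takes over 64 s, if anything falls off the work surface, if the arm or the gripper's body presses on something with over 40 N, if the wrist force passes 120 N, or if a joint passes its speed limit or range.

## Working session

There is one attempt and no reset: what is moved stays moved. The work goes in short steps, Python scripts to look and compute and a tool call to move; the robot and the scene stay as the last step left them, time stands still between calls to the robot, and variables do not carry over. Pictures are saved under pics/ and viewed, about 8 in all and at most 12, crops included, and the job is handed in when it is done.

Besides the shell and the picture viewer there is one more tool, called after ">>>" as name(argument=value, ...), one argument or row to a line, values as JSON. play_rows: Moves the arm, as the interface text tells. Its arguments: {"type":"object","properties":{"increments":{"type":"array"}},"required":["increments"]}

```bash
mkdir -p pics
cat > h.py <<'E'
import numpy as np, cv2
from plant import manip
def look(q,cam,fn='tip_of',n=3):
    T=np.array(manip.get_calibration(cam)["T"])
    for d in getattr(manip,fn)(q,cam)[:n]:
        w=T@np.r_[d["xyz"],1]; print(cam,q,fn,np.round(w[:3],3),round(d["p"],2))
E
python3 - <<'E'
from h import *
for c in("scene","top"):
    cv2.imwrite(f"pics/{c}0.png",manip.grab_frame(c))
    for q in("crank_axis","knob_center","foot_sole","pad_top","stand"): look(q,c)
    for q in ("bottle_center","jar_center","slide_box_center"): look(q,c,n=2)
s=manip.state();print({k:np.round(v,3) for k,v in s.items()})
E
```

```text
scene crank_axis tip_of [0.514 0.049 0.247] 0.8
scene crank_axis tip_of [ 0.519  0.044 -0.   ] 0.25
scene knob_center tip_of [0.568 0.04  0.25 ] 0.71
scene foot_sole tip_of [0.513 0.051 0.044] 0.64
scene pad_top tip_of [ 0.854 -0.01   0.028] 0.93
scene pad_top tip_of [ 0.704 -0.158  0.027] 0.77
scene pad_top tip_of [0.682 0.036 0.031] 0.75
scene stand tip_of [0.518 0.053 0.003] 0.97
scene bottle_center tip_of [0.595 0.221 0.057] 0.92
scene jar_center tip_of [0.491 0.248 0.031] 0.95
scene jar_center tip_of [0.52  0.046 0.025] 0.2
scene slide_box_center tip_of [0.693 0.182 0.019] 0.89
scene slide_box_center tip_of [0.518 0.046 0.026] 0.26
top knob_center tip_of [0.571 0.043 0.248] 0.53
top pad_top tip_of [ 0.701 -0.154  0.027] 0.96
top pad_top tip_of [0.686 0.04  0.022] 0.8
top pad_top tip_of [0.523 0.045 0.026] 0.62
top stand tip_of [0.52  0.053 0.005] 0.76
top bottle_center tip_of [0.6   0.226 0.062] 0.93
top bottle_center tip_of [0.523 0.048 0.001] 0.26
top jar_center tip_of [0.492 0.25  0.033] 0.91
top slide_box_center tip_of [0.52  0.051 0.251] 0.43
{'time': np.float64(0.9), 'joint_pos': array([-1.344,  0.053,  1.613,  0.   ,  1.476, -0.119]), 'joint_vel': array([ 0.001, -0.   , -0.001, -0.   ,  0.002,  0.   ]), 'joint_efforts': array([ 1.0000e-03, -3.9368e+01, -3.7047e+01, -0.0000e+00,  0.0000e+00,
       -0.0000e+00]), 'tool_pos': array([ 0.212, -0.588,  0.405]), 'tool_rot': array([-0.   ,  0.985,  0.172,  0.   ]), 'contact_force': array([ 1.198, -0.038,  0.168]), 'ft_torque': array([-0.011, -0.029,  0.056]), 'gripper_width': np.float64(1.0)}
```

View pics/scene0.png

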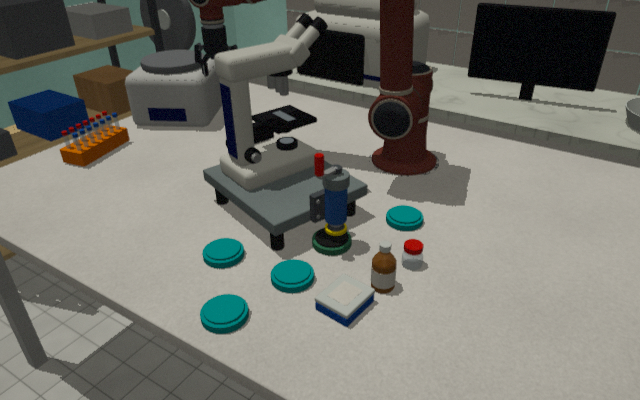

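View pics/top0.png

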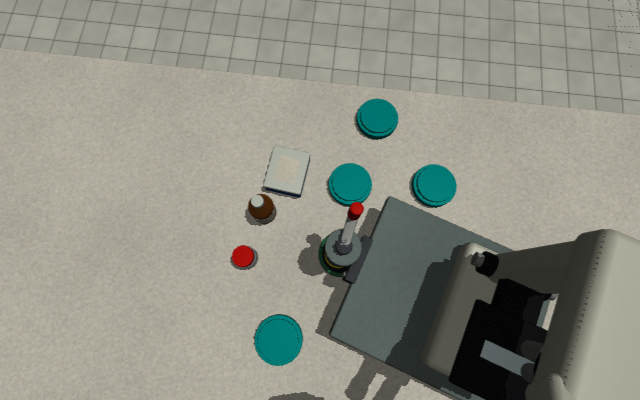

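The green pad is under the foot, at about pixel (331,240) in scene. The knob is at (356,210) in top, about (0.570, 0.042), and the axis is near (0.517, 0.051). The microscope stands between the arm and the jack, so I'll lift first and pass over it.

>>> play_rows(
  increments=[
    {"offset": [0,0,-40],"twist": 0,"grip": 1},
    {"offset": [0,0,-80],"twist": 0,"grip": 1},
    {"offset": [0,0,-120],"twist": 0,"grip": 1},
    {"offset": [0,0,-160],"twist": 0,"grip": 1},
    {"offset": [0,0,-200],"twist": 0,"grip": 1},
  ],
)

```text
time: 1.32
tool_pos: [0.2117, -0.5876, 0.6068]
tool_rot: [0.0, 0.985, 0.172, 0.0]
contact_force: [0.4, -1.0, -0.3]
gripper_width: 1.004
```

>>> play_rows(
  increments=[
    {"offset": [0,0,-40],"twist": 0,"grip": 1},
    {"offset": [0,0,-80],"twist": 0,"grip": 1},
    {"offset": [0,0,-120],"twist": 0,"grip": 1},
    {"offset": [0,0,-120],"twist": 0,"grip": 1},
    {"offset": [0,0,-120],"twist": 0,"grip": 1},
  ],
)

```text
time: 1.73
tool_pos: [0.2116, -0.5868, 0.7292]
tool_rot: [0.004, 0.985, 0.172, 0.0]
contact_force: [0.4, -0.3, 0.1]
gripper_width: 0.998
```

```bash
cat >> h.py <<'E'
from scipy.spatial.transform import Rotation
def off(target):
    s=manip.state(); q=s["tool_rot"]; R=Rotation.from_quat([q[1],q[2],q[3],q[0]])
    return np.round(1000*R.inv().apply(np.array(target)-s["tool_pos"]),1)
def st():
    s=manip.state(); print({k:np.round(s[k],4).tolist() for k in("time","tool_pos","tool_rot","contact_force","gripper_width")})
E
python3 - <<'E'
from h import *
st(); print(off([.57,.042,.72]), manip.state()["joint_pos"].round(2))
E
```

```text
{'time': 1.7333, 'tool_pos': [0.2116, -0.5868, 0.7292], 'tool_rot': [0.0038, 0.9851, 0.1721, 0.0002], 'contact_force': [0.3522, -0.2719, 0.0511], 'gripper_width': 0.9983}
[ 550.3 -470.2    5.1] [-1.34  0.06  1.07  0.    2.   -0.12]
```

>>> play_rows(
  increments=[
    {"offset": [30,-26,0],"twist": 0,"grip": 1},
    {"offset": [60,-52,0],"twist": 0,"grip": 1},
    {"offset": [90,-78,0],"twist": 0,"grip": 1},
    {"offset": [120,-104,0],"twist": 0,"grip": 1},
    {"offset": [150,-130,0],"twist": 0,"grip": 1},
  ],
)

```text
time: 2.15
tool_pos: [0.3096, -0.4138, 0.7222]
tool_rot: [-0.002, 0.985, 0.172, -0.0]
contact_force: [0.5, 0.2, -0.8]
gripper_width: 1.003
```

>>> play_rows(
  increments=[
    {"offset": [30,-26,0],"twist": 0,"grip": 1},
    {"offset": [60,-52,0],"twist": 0,"grip": 1},
    {"offset": [90,-78,0],"twist": 0,"grip": 1},
    {"offset": [120,-104,0],"twist": 0,"grip": 1},
    {"offset": [150,-130,0],"twist": 0,"grip": 1},
  ],
)

```text
time: 2.57
tool_pos: [0.4068, -0.2401, 0.7225]
tool_rot: [-0.001, 0.985, 0.172, -0.001]
contact_force: [0.5, -1.0, 0.6]
gripper_width: 1.0
```

>>> play_rows(
  increments=[
    {"offset": [30,-26,0],"twist": 0,"grip": 1},
    {"offset": [60,-52,0],"twist": 0,"grip": 1},
    {"offset": [90,-78,0],"twist": 0,"grip": 1},
    {"offset": [120,-104,0],"twist": 0,"grip": 1},
    {"offset": [150,-130,0],"twist": 0,"grip": 1},
  ],
)

```text
time: 2.98
tool_pos: [0.5039, -0.0666, 0.7225]
tool_rot: [-0.001, 0.985, 0.172, -0.001]
contact_force: [1.7, -0.2, 0.2]
gripper_width: 0.998
```

>>> play_rows(
  increments=[
    {"offset": [30,-26,0],"twist": 0,"grip": 1},
    {"offset": [60,-52,0],"twist": 0,"grip": 1},
    {"offset": [90,-72,0],"twist": 0,"grip": 1},
    {"offset": [100,-80,0],"twist": 0,"grip": 1},
    {"offset": [100,-80,0],"twist": 0,"grip": 1},
  ],
)

```text
time: 3.4
tool_pos: [0.572, 0.0428, 0.7211]
tool_rot: [-0.001, 0.985, 0.174, -0.003]
contact_force: [0.5, -0.8, 0.0]
gripper_width: 0.998
```

Run:
```python
from h import *
st(); print(off([.57,.042,.44]), manip.state()["joint_pos"].round(2))
im=manip.grab_frame("scene")
look("crank_axis","scene");look("knob_center","scene");look("foot_sole","scene")
```

```text
{'time': 3.4, 'tool_pos': [0.572, 0.0428, 0.7211], 'tool_rot': [-0.0008, 0.9847, 0.174, -0.0027], 'contact_force': [0.5145, -0.8201, 0.0362], 'gripper_width': 0.9985}
[ -0.7   0.7 281.1] [-0.06 -0.06  1.21  0.    2.    1.17]
scene crank_axis tip_of [0.513 0.052 0.249] 0.58
scene knob_center tip_of [0.568 0.038 0.252] 0.78
scene foot_sole tip_of [0.515 0.051 0.045] 0.55
```

>>> play_rows(
  increments=[
    {"offset": [-1,1,40],"twist": 0,"grip": 1},
    {"offset": [-1,1,80],"twist": 0,"grip": 1},
    {"offset": [-1,1,120],"twist": 0,"grip": 1},
    {"offset": [-1,1,160],"twist": 0,"grip": 1},
    {"offset": [-1,1,200],"twist": 0,"grip": 1},
  ],
)

```text
time: 4.02
tool_pos: [0.5683, 0.0378, 0.5235]
tool_rot: [0.0, 0.985, 0.171, 0.001]
contact_force: [-0.1, 0.1, 0.1]
gripper_width: 1.003
```

>>> play_rows(
  increments=[
    {"offset": [0,0,40],"twist": 0,"grip": 1},
    {"offset": [0,0,65],"twist": 0,"grip": 1},
    {"offset": [0,0,65],"twist": 0,"grip": 1},
  ],
)

```text
time: 4.27
tool_pos: [0.5676, 0.0379, 0.452]
tool_rot: [-0.001, 0.985, 0.171, -0.006]
contact_force: [0.2, -0.5, -1.6]
gripper_width: 1.0
```

Run:
```python
from h import *
st(); print(off([.569,.041,.408]))
a=manip.grab_frame("scene")[100:260,230:430];b=manip.grab_frame("top")[130:290,250:450]
cv2.imwrite("pics/c1.png",np.vstack([cv2.resize(x,None,fx=1.8*1,fy=1.8,interpolation=2) for x in(a,b)]))
look("knob_center","scene");look("knob_center","top")
```

```text
{'time': 4.2667, 'tool_pos': [0.5676, 0.0379, 0.452], 'tool_rot': [-0.0013, 0.9853, 0.1709, -0.006], 'contact_force': [0.201, -0.4576, -1.6256], 'gripper_width': 0.9999}
[ 2.8 -2.2 44. ]
scene knob_center tip_of [0.57  0.041 0.253] 0.61
top knob_center tip_of [0.572 0.043 0.248] 0.42
```

View pics/c1.png

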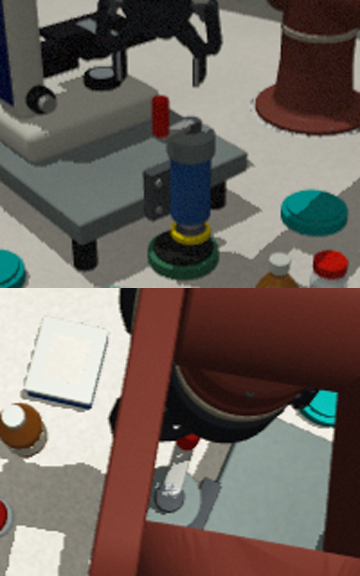

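The fingers (c1 at (118,70) and (197,75)) straddle the knob (160,115). I'll go down and close.

>>> play_rows(
  increments=[
    {"offset": [3,-2.5,20],"twist": 0,"grip": 1},
    {"offset": [3,-2.5,43],"twist": 0,"grip": 1},
    {"offset": [3,-2.5,43],"twist": 0,"grip": 0.6},
    {"offset": [3,-2.5,43],"twist": 0,"grip": 0.4},
    {"offset": [3,-2.5,43],"twist": 0,"grip": 0.32},
  ],
)

```text
time: 4.88
tool_pos: [0.5719, 0.0425, 0.4197]
tool_rot: [0.0, 0.985, 0.172, 0.002]
contact_force: [0.8, -0.4, 0.6]
gripper_width: 0.6
```

>>> play_rows(
  increments=[
    {"offset": [0,0,0],"twist": 0,"grip": 0.1},
    {"offset": [0,0,0],"twist": 0,"grip": 0.1},
    {"offset": [0,0,0],"twist": 0,"grip": 0.1},
    {"offset": [0,0,0],"twist": 0,"grip": 0.1},
    {"offset": [0,0,0],"twist": 0,"grip": 0.1},
  ],
)

```text
time: 5.3
tool_pos: [0.5717, 0.0426, 0.4189]
tool_rot: [0.0, 0.985, 0.172, 0.002]
contact_force: [0.8, -0.1, 5.2]
gripper_width: 0.237
```

>>> play_rows(
  increments=[
    {"offset": [0,0,0],"twist": 0,"grip": 0.5},
    {"offset": [0,0,0],"twist": 0,"grip": 0.5},
    {"offset": [0,0,6],"twist": 0,"grip": 0.5},
    {"offset": [0,0,10],"twist": 0,"grip": 0.5},
    {"offset": [0,0,10],"twist": 0,"grip": 0.5},
  ],
)

```text
time: 5.72
tool_pos: [0.5709, 0.0427, 0.4044]
tool_rot: [-0.0, 0.985, 0.172, -0.002]
contact_force: [0.2, 0.4, -0.3]
gripper_width: 0.497
```

>>> play_rows(
  increments=[
    {"offset": [0,0,0],"twist": 0,"grip": 0.1},
    {"offset": [0,0,0],"twist": 0,"grip": 0.1},
    {"offset": [0,0,0],"twist": 0,"grip": 0.1},
    {"offset": [0,0,0],"twist": 0,"grip": 0.1},
    {"offset": [0,0,0],"twist": 0,"grip": 0.1},
  ],
)

```text
time: 6.13
tool_pos: [0.5713, 0.0425, 0.4064]
tool_rot: [0.0, 0.985, 0.172, -0.0]
contact_force: [-1.0, -2.2, -2.6]
gripper_width: 0.246
```

Run:
```python
from h import *
st()
a=manip.grab_frame("scene")[100:260,230:430]
cv2.imwrite("pics/c2.png",cv2.resize(a,None,fx=3,fy=3,interpolation=2))
```

```text
{'time': 6.1333, 'tool_pos': [0.5713, 0.0425, 0.4064], 'tool_rot': [0.0002, 0.9851, 0.172, -0.0002], 'contact_force': [-0.9839, -2.2128, -2.5717], 'gripper_width': 0.2462}
```

View pics/c2.png

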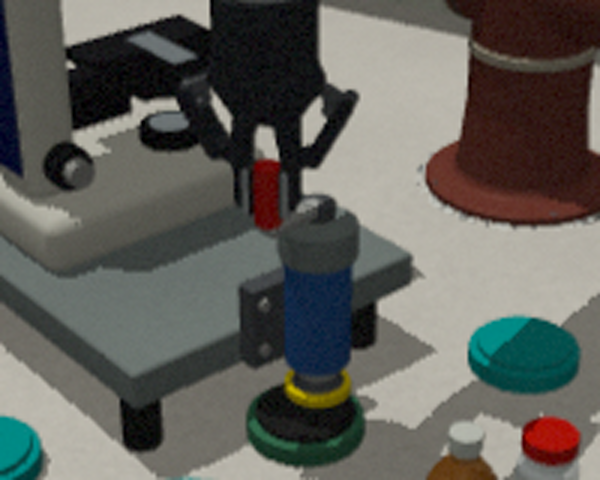

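```bash
cat >> h.py <<'E'
X=np.array([.9408,.3389]);Y=np.array([.3389,-.9408])
def arc(c,p,degs,r=.055):
    """tool-xy offsets (mm) from commanded grasp p round axis c, clockwise by degs"""
    c=np.array(c);p=np.array(p);t0=np.arctan2(*(p-c)[::-1])
    for d in degs:
        t=t0-np.radians(d); w=c+r*np.array([np.cos(t),np.sin(t)])-p
        print(d,round(1000*w@X,1),round(1000*w@Y,1))
E
python3 - <<'E'
from h import *
arc([.5165,.0515],[.5713,.0425],[8,16,24,32,40])
E
```

```text
8 -4.7 6.2
16 -9.7 11.9
24 -15.5 17.0
32 -22.0 21.1
40 -28.9 24.4
```

>>> play_rows(
  increments=[
    {"offset": [-4.7,6.2,0],"twist": 0,"grip": 0.1},
    {"offset": [-9.7,11.9,0],"twist": 0,"grip": 0.1},
    {"offset": [-15.5,17,0],"twist": 0,"grip": 0.1},
    {"offset": [-22,21.1,0],"twist": 0,"grip": 0.1},
    {"offset": [-28.9,24.4,0],"twist": 0,"grip": 0.1},
  ],
)

```text
time: 6.6
tool_pos: [0.5527, 0.0104, 0.4065]
tool_rot: [-0.001, 0.985, 0.172, 0.002]
contact_force: [4.6, 5.2, -4.6]
gripper_width: 0.238
```

Run:
```python
from h import *
st(); p=manip.state()["tool_pos"][:2]-np.array([.5165,.0515]);print(np.hypot(*p),np.degrees(np.arctan2(p[1],p[0])))
# next 60 deg from the ideal commanded pose
c=np.array([.5165,.0515]);t=np.radians(-9.3-40);print()
arc(c,c+.055*np.array([np.cos(t),np.sin(t)]),[12,24,36,48,60])
```

```text
{'time': 6.6, 'tool_pos': [0.5527, 0.0104, 0.4065], 'tool_rot': [-0.0015, 0.985, 0.1724, 0.0017], 'contact_force': [4.5924, 5.1603, -4.6342], 'gripper_width': 0.2385}
0.05476492208147948 -48.63053453207449

12 -11.1 3.0
24 -22.6 3.5
36 -33.9 1.7
48 -44.7 -2.4
60 -54.3 -8.7
```

Forces are as expected: about 7 N tangential and 1 N radial. Continuing.

>>> play_rows(
  increments=[
    {"offset": [-11.1,3,0],"twist": 0,"grip": 0.1},
    {"offset": [-22.6,3.5,0],"twist": 0,"grip": 0.1},
    {"offset": [-33.9,1.7,0],"twist": 0,"grip": 0.1},
    {"offset": [-44.7,-2.4,0],"twist": 0,"grip": 0.1},
    {"offset": [-54.3,-8.7,0],"twist": 0,"grip": 0.1},
  ],
)

```text
time: 7.02
tool_pos: [0.4985, -0.0, 0.4064]
tool_rot: [-0.001, 0.985, 0.172, 0.002]
contact_force: [8.2, 4.6, -6.9]
gripper_width: 0.244
```

```bash
cat >> h.py <<'E'
def fr(c=(.5165,.0515)):
    s=manip.state();p=s["tool_pos"][:2]-np.array(c);r=np.hypot(*p);u=p/r;f=s["contact_force"]
    print("t",round(s["time"],2),"r",r.round(4),"th",np.degrees(np.arctan2(p[1],p[0])).round(1),"z",s["tool_pos"][2].round(4),"Frad",(f[:2]@u).round(1),"Ftan",(f[0]*-u[1]+f[1]*u[0]).round(1),"Fz",f[2].round(1),"w",s["gripper_width"].round(3))
def nxt(turned,degs,c=(.5165,.0515)):
    c=np.array(c);t=np.radians(-9.3-turned);arc(c,c+.055*np.array([np.cos(t),np.sin(t)]),degs)
E
python3 - <<'E'
from h import *
fr()
for k in range(6): print(100+60*k); nxt(100+60*k,[12,24,36,48,60])
E
```

```text
Traceback (most recent call last):
  File "h.py", line 22, in fr
    print("t",round(s["time"],2),"r",r.round(4),"th",np.degrees(np.arctan2(p[1],p[0])).round(1),"z",s["tool_pos"][2].round(4),"Frad",(f[:2]@u).round(1),"Ftan",(f[0]*-u[1]+f[1]*u[0]).round(1),"Fz",f[2].round(1),"w",s["gripper_width"].round(3))
                                                                                                                                                                                                                      ^^^^^^^^^^^^^^^^^^^^^^^^
AttributeError: 'float' object has no attribute 'round'
```

```bash
sed -i 's/"Frad".*/"Frad,Ftan,Fz,w",np.round([f[:2]@u,f[1]*u[0]-f[0]*u[1],f[2],s["gripper_width"]],2))/' h.py
python3 - <<'E'
from h import *
fr()
for k in range(6): print(100+60*k); nxt(100+60*k,[12,24,36,48,60])
E
```

```text
t 7.02 r 0.0546 th -109.3 z 0.4064 Frad,Ftan,Fz,w [-7.06  6.19 -6.91  0.24]
100
12 -8.1 -8.1
24 -14.4 -17.8
36 -18.5 -28.5
48 -20.2 -39.9
60 -19.6 -51.4
160
12 3.0 -11.1
24 8.2 -21.3
36 15.5 -30.3
48 24.4 -37.5
60 34.7 -42.7
220
12 11.1 -3.0
24 22.6 -3.5
36 33.9 -1.7
48 44.7 2.4
60 54.3 8.7
280
12 8.1 8.1
24 14.4 17.8
36 18.5 28.5
48 20.2 39.9
60 19.6 51.4
340
12 -3.0 11.1
24 -8.2 21.3
36 -15.5 30.3
48 -24.4 37.5
60 -34.7 42.7
400
12 -11.1 3.0
24 -22.6 3.5
36 -33.9 1.7
48 -44.7 -2.4
60 -54.3 -8.7
```

>>> play_rows(
  increments=[
    {"offset": [-8.1,-8.1,0],"twist": 0,"grip": 0.1},
    {"offset": [-14.4,-17.8,0],"twist": 0,"grip": 0.1},
    {"offset": [-18.5,-28.5,0],"twist": 0,"grip": 0.1},
    {"offset": [-20.2,-39.9,0],"twist": 0,"grip": 0.1},
    {"offset": [-19.6,-51.4,0],"twist": 0,"grip": 0.1},
  ],
)

```text
time: 7.43
tool_pos: [0.4626, 0.0411, 0.4064]
tool_rot: [0.002, 0.985, 0.172, 0.002]
contact_force: [8.5, -5.6, -6.3]
gripper_width: 0.244
```

```bash
python3 -c "
from h import *
fr()"
```

```text
t 7.43 r 0.0549 th -169.1 z 0.4064 Frad,Ftan,Fz,w [-7.25  7.11 -6.32  0.24]
```

>>> play_rows(
  increments=[
    {"offset": [3,-11.1,0],"twist": 0,"grip": 0.1},
    {"offset": [8.2,-21.3,0],"twist": 0,"grip": 0.1},
    {"offset": [15.5,-30.3,0],"twist": 0,"grip": 0.1},
    {"offset": [24.4,-37.5,0],"twist": 0,"grip": 0.1},
    {"offset": [34.7,-42.7,0],"twist": 0,"grip": 0.1},
  ],
)

```text
time: 7.85
tool_pos: [0.4801, 0.0932, 0.4063]
tool_rot: [0.001, 0.985, 0.172, -0.002]
contact_force: [-2.6, -5.8, -0.4]
gripper_width: 0.241
```

```bash
python3 -c "
from h import *
fr()
look('foot_sole','scene') if manip.grab_frame('scene') is not None else 0"
```

```text
t 7.85 r 0.0553 th 131.1 z 0.4063 Frad,Ftan,Fz,w [-2.61  5.75 -0.39  0.24]
scene foot_sole tip_of [0.515 0.053 0.037] 0.65
scene foot_sole tip_of [0.519 0.054 0.003] 0.63
```

>>> play_rows(
  increments=[
    {"offset": [11.1,-3,0],"twist": 0,"grip": 0.1},
    {"offset": [22.6,-3.5,0],"twist": 0,"grip": 0.1},
    {"offset": [33.9,-1.7,0],"twist": 0,"grip": 0.1},
    {"offset": [44.7,2.4,0],"twist": 0,"grip": 0.1},
    {"offset": [54.3,8.7,0],"twist": 0,"grip": 0.1},
  ],
)

```text
time: 8.37
tool_pos: [0.5341, 0.1045, 0.4064]
tool_rot: [-0.002, 0.985, 0.173, -0.002]
contact_force: [-6.0, 3.5, 0.7]
gripper_width: 0.238
```

```bash
python3 -c "
from h import *
fr()"
```

```text
t 8.37 r 0.0558 th 71.6 z 0.4064 Frad,Ftan,Fz,w [1.43 6.77 0.73 0.24]
```

>>> play_rows(
  increments=[
    {"offset": [8.1,8.1,0],"twist": 0,"grip": 0.1},
    {"offset": [14.4,17.8,0],"twist": 0,"grip": 0.1},
    {"offset": [18.5,28.5,0],"twist": 0,"grip": 0.1},
    {"offset": [20.2,39.9,0],"twist": 0,"grip": 0.1},
    {"offset": [19.6,51.4,0],"twist": 0,"grip": 0.1},
  ],
)

```text
time: 8.78
tool_pos: [0.5708, 0.0628, 0.4065]
tool_rot: [-0.003, 0.985, 0.173, 0.001]
contact_force: [1.7, 7.1, -2.9]
gripper_width: 0.242
```

```bash
python3 -c "
from h import *
fr()
im=manip.grab_frame('scene')
look('foot_sole','scene')
cv2.imwrite('pics/c3.png',cv2.resize(im[190:260,290:380],None,fx=6,fy=6,interpolation=2))
for a in range(340,580,30): print(a);nxt(a,[6,12,18,24,30])"
```

```text
t 8.78 r 0.0555 th 11.8 z 0.4065 Frad,Ftan,Fz,w [ 3.14  6.56 -2.86  0.24]
scene foot_sole tip_of [0.515 0.049 0.029] 0.58
340
6 -1.2 5.6
12 -3.0 11.1
18 -5.3 16.4
24 -8.2 21.3
30 -11.6 26.0
370
6 -3.9 4.3
12 -8.1 8.1
18 -12.8 11.5
24 -17.8 14.4
30 -23.1 16.7
400
6 -5.5 1.8
12 -11.1 3.0
18 -16.8 3.5
24 -22.6 3.5
30 -28.3 2.9
430
6 -5.6 -1.2
12 -11.1 -3.0
18 -16.4 -5.3
24 -21.3 -8.2
30 -26.0 -11.6
460
6 -4.3 -3.9
12 -8.1 -8.1
18 -11.5 -12.8
24 -14.4 -17.8
30 -16.7 -23.1
490
6 -1.8 -5.5
12 -3.0 -11.1
18 -3.5 -16.8
24 -3.5 -22.6
30 -2.9 -28.3
520
6 1.2 -5.6
12 3.0 -11.1
18 5.3 -16.4
24 8.2 -21.3
30 11.6 -26.0
550
6 3.9 -4.3
12 8.1 -8.1
18 12.8 -11.5
24 17.8 -14.4
30 23.1 -16.7
```

View pics/c3.png

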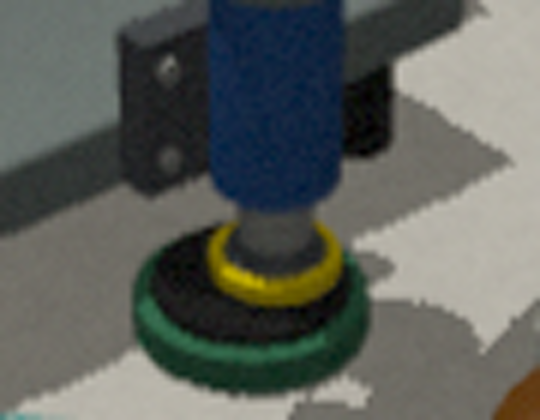

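The foot (c3 (275,265)) sits low over the pad and the force is still baseline, 6.6 N. I'll take 30° calls from here.

>>> play_rows(
  increments=[
    {"offset": [-1.2,5.6,0],"twist": 0,"grip": 0.1},
    {"offset": [-3,11.1,0],"twist": 0,"grip": 0.1},
    {"offset": [-5.3,16.4,0],"twist": 0,"grip": 0.1},
    {"offset": [-8.2,21.3,0],"twist": 0,"grip": 0.1},
    {"offset": [-11.6,26,0],"twist": 0,"grip": 0.1},
  ],
)

```text
time: 9.3
tool_pos: [0.5686, 0.0342, 0.4065]
tool_rot: [-0.001, 0.985, 0.172, 0.002]
contact_force: [4.3, 6.3, -4.9]
gripper_width: 0.244
```

```bash
python3 -c "
from h import *
fr()"
```

```text
t 9.3 r 0.0549 th -18.3 z 0.4065 Frad,Ftan,Fz,w [ 2.13  7.35 -4.89  0.24]
```

>>> play_rows(
  increments=[
    {"offset": [-3.9,4.3,0],"twist": 0,"grip": 0.1},
    {"offset": [-8.1,8.1,0],"twist": 0,"grip": 0.1},
    {"offset": [-12.8,11.5,0],"twist": 0,"grip": 0.1},
    {"offset": [-17.8,14.4,0],"twist": 0,"grip": 0.1},
    {"offset": [-23.1,16.7,0],"twist": 0,"grip": 0.1},
  ],
)

```text
time: 9.72
tool_pos: [0.5524, 0.0104, 0.4065]
tool_rot: [-0.001, 0.985, 0.172, 0.002]
contact_force: [6.1, 4.1, -4.3]
gripper_width: 0.243
```

```bash
python3 -c "
from h import *
fr()"
```

```text
t 9.72 r 0.0546 th -48.9 z 0.4065 Frad,Ftan,Fz,w [ 0.95  7.27 -4.26  0.24]
```

>>> play_rows(
  increments=[
    {"offset": [-5.5,1.8,0],"twist": 0,"grip": 0.1},
    {"offset": [-11.1,3,0],"twist": 0,"grip": 0.1},
    {"offset": [-16.8,3.5,0],"twist": 0,"grip": 0.1},
    {"offset": [-22.6,3.5,0],"twist": 0,"grip": 0.1},
    {"offset": [-28.3,2.9,0],"twist": 0,"grip": 0.1},
  ],
)

```text
time: 10.13
tool_pos: [0.5266, -0.0019, 0.4065]
tool_rot: [-0.001, 0.985, 0.172, 0.002]
contact_force: [6.1, 4.0, -5.2]
gripper_width: 0.242
```

```bash
python3 -c "
from h import *
fr()"
```

```text
t 10.13 r 0.0544 th -79.3 z 0.4065 Frad,Ftan,Fz,w [-2.81  6.75 -5.22  0.24]
```

>>> play_rows(
  increments=[
    {"offset": [-5.6,-1.2,0],"twist": 0,"grip": 0.1},
    {"offset": [-11.1,-3,0],"twist": 0,"grip": 0.1},
    {"offset": [-16.4,-5.3,0],"twist": 0,"grip": 0.1},
    {"offset": [-21.3,-8.2,0],"twist": 0,"grip": 0.1},
    {"offset": [-26,-11.6,0],"twist": 0,"grip": 0.1},
  ],
)

```text
time: 10.55
tool_pos: [0.4985, 0.0002, 0.4065]
tool_rot: [-0.0, 0.985, 0.172, 0.003]
contact_force: [9.2, 3.0, -6.8]
gripper_width: 0.241
```

```bash
python3 -c "
from h import *
fr(); im=manip.grab_frame('scene'); look('foot_sole','scene')"
```

```text
t 10.55 r 0.0544 th -109.4 z 0.4065 Frad,Ftan,Fz,w [-5.89  7.72 -6.78  0.24]
scene foot_sole tip_of [0.515 0.05  0.024] 0.75
scene foot_sole tip_of [ 0.518  0.04  -0.003] 0.35
```

>>> play_rows(
  increments=[
    {"offset": [-4.3,-3.9,0],"twist": 0,"grip": 0.1},
    {"offset": [-8.1,-8.1,0],"twist": 0,"grip": 0.1},
    {"offset": [-11.5,-12.8,0],"twist": 0,"grip": 0.1},
    {"offset": [-14.4,-17.8,0],"twist": 0,"grip": 0.1},
    {"offset": [-16.7,-23.1,0],"twist": 0,"grip": 0.1},
  ],
)

```text
time: 11.07
tool_pos: [0.4752, 0.0157, 0.4065]
tool_rot: [0.001, 0.985, 0.172, 0.003]
contact_force: [11.4, -2.2, -8.7]
gripper_width: 0.24
```

```bash
python3 -c "
from h import *
fr(); nxt(490,[5,10,15]); im=manip.grab_frame('scene'); fr();im=manip.grab_frame('scene'); fr()"
```

```text
t 11.07 r 0.0546 th -139.0 z 0.4065 Frad,Ftan,Fz,w [-7.15  9.16 -8.66  0.24]
5 -1.5 -4.6
10 -2.6 -9.2
15 -3.3 -14.0
t 11.12 r 0.0546 th -139.8 z 0.4065 Frad,Ftan,Fz,w [-7.87  6.8  -7.35  0.24]
t 11.17 r 0.0546 th -139.6 z 0.4064 Frad,Ftan,Fz,w [-6.66  5.2  -7.2   0.24]
```

>>> play_rows(
  increments=[
    {"offset": [-1.8,-5.5,0],"twist": 0,"grip": 0.1},
    {"offset": [-3,-11.1,0],"twist": 0,"grip": 0.1},
    {"offset": [-3.5,-16.8,0],"twist": 0,"grip": 0.1},
    {"offset": [-3.5,-22.6,0],"twist": 0,"grip": 0.1},
    {"offset": [-2.9,-28.3,0],"twist": 0,"grip": 0.1},
  ],
)

```text
time: 11.58
tool_pos: [0.4628, 0.0404, 0.4064]
tool_rot: [0.003, 0.985, 0.171, 0.002]
contact_force: [9.1, -8.6, -7.0]
gripper_width: 0.242
```

```bash
python3 -c "
from h import *
fr(); nxt(520,[4,8,12,16,20])"
```

```text
t 11.58 r 0.0548 th -168.3 z 0.4064 Frad,Ftan,Fz,w [-7.2  10.27 -7.01  0.24]
4 0.7 -3.8
8 1.7 -7.5
12 3.0 -11.1
16 4.5 -14.6
20 6.3 -18.0
```

Touch is estimated at about 446° (force fit 436–456°). The target is 536°, so 16° more.

>>> play_rows(
  increments=[
    {"offset": [0.7,-3.8,0],"twist": 0,"grip": 0.1},
    {"offset": [1.7,-7.5,0],"twist": 0,"grip": 0.1},
    {"offset": [3,-11.1,0],"twist": 0,"grip": 0.1},
    {"offset": [4.5,-14.6,0],"twist": 0,"grip": 0.1},
    {"offset": [4.8,-15.3,0],"twist": 0,"grip": 0.1},
  ],
)

```text
time: 12.0
tool_pos: [0.4618, 0.056, 0.4064]
tool_rot: [0.004, 0.985, 0.171, 0.0]
contact_force: [4.3, -11.7, -5.1]
gripper_width: 0.236
```

```bash
python3 -c "
from h import *
fr(); im=manip.grab_frame('scene');look('foot_sole','scene');fr()
cv2.imwrite('pics/c4.png',cv2.resize(im[190:260,290:380],None,fx=6,fy=6,interpolation=2))"
```

```text
t 12.0 r 0.0548 th 175.3 z 0.4064 Frad,Ftan,Fz,w [-5.29 11.3  -5.14  0.24]
scene foot_sole tip_of [0.516 0.052 0.025] 0.63
t 12.1 r 0.0548 th 175.4 z 0.4064 Frad,Ftan,Fz,w [-5.44 10.74 -4.97  0.24]
```

View pics/c4.png

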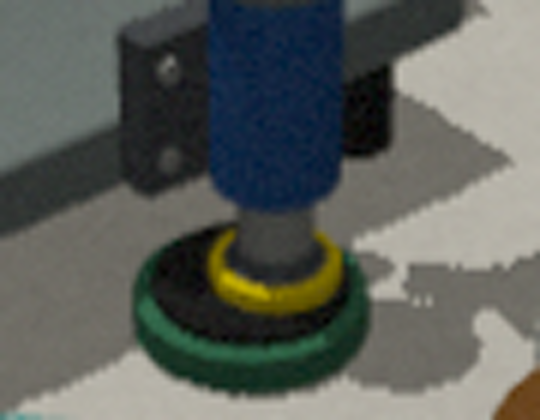

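Push is now 11.3 N, about 4.5 N above the free level, which puts it roughly a quarter turn past touch. The foot rests on the pad in c4. Releasing and lifting clear.

>>> play_rows(
  increments=[
    {"offset": [0,0,0],"twist": 0,"grip": 0.6},
    {"offset": [0,0,0],"twist": 0,"grip": 0.6},
    {"offset": [0,0,0],"twist": 0,"grip": 0.6},
    {"offset": [0,0,0],"twist": 0,"grip": 0.6},
    {"offset": [0,0,0],"twist": 0,"grip": 0.6},
  ],
)

```text
time: 12.52
tool_pos: [0.4618, 0.0576, 0.4071]
tool_rot: [-0.0, 0.985, 0.172, 0.0]
contact_force: [1.2, 0.1, -0.3]
gripper_width: 0.601
```

>>> play_rows(
  increments=[
    {"offset": [0,0,-15],"twist": 0,"grip": 0.6},
    {"offset": [0,0,-40],"twist": 0,"grip": 0.6},
    {"offset": [0,0,-75],"twist": 0,"grip": 0.6},
    {"offset": [0,0,-110],"twist": 0,"grip": 0.6},
    {"offset": [0,0,-140],"twist": 0,"grip": 0.6},
  ],
)

```text
time: 12.93
tool_pos: [0.4615, 0.0576, 0.5493]
tool_rot: [0.0, 0.985, 0.172, 0.001]
contact_force: [0.8, 0.4, 0.3]
gripper_width: 0.601
```

>>> play_rows(
  increments=[
    {"offset": [0,0,-20],"twist": 0,"grip": 0.6},
    {"offset": [0,0,-20],"twist": 0,"grip": 0.6},
    {"offset": [0,0,-20],"twist": 0,"grip": 0.6},
  ],
)

```text
time: 13.18
tool_pos: [0.4617, 0.0576, 0.5683]
tool_rot: [0.0, 0.985, 0.172, 0.002]
contact_force: [0.4, -1.1, -0.0]
gripper_width: 0.599
```

```bash
python3 -c "
from h import *
st(); im=manip.grab_frame('scene');cv2.imwrite('pics/c5.png',im)
for q in('knob_center','foot_sole','bottle_center','jar_center','slide_box_center'): look(q,'scene',n=1)"
```

```text
{'time': 13.1833, 'tool_pos': [0.4617, 0.0576, 0.5683], 'tool_rot': [0.0003, 0.9851, 0.1722, 0.0015], 'contact_force': [0.3982, -1.0565, -0.0295], 'gripper_width': 0.5993}
scene knob_center tip_of [0.461 0.052 0.25 ] 0.64
scene foot_sole tip_of [0.515 0.051 0.026] 0.69
scene bottle_center tip_of [0.596 0.22  0.056] 0.62
scene jar_center tip_of [0.49  0.248 0.028] 0.86
scene slide_box_center tip_of [0.698 0.179 0.019] 0.67
```

View pics/c5.png

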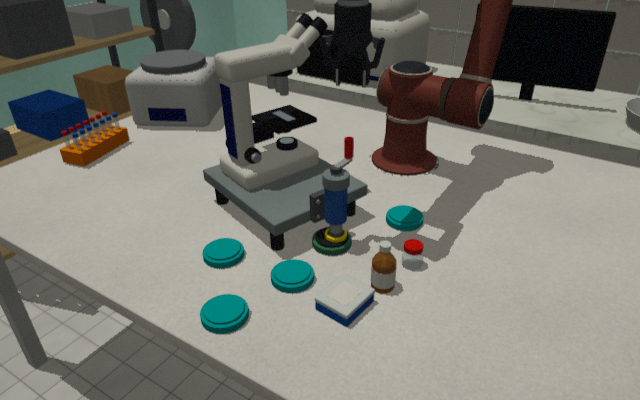

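The gripper is clear, the knob (349,147) stayed where I left it, the foot (336,236) is on the green pad, and the bystanders haven't moved.

```bash
python3 -c "
from plant import manip
print(manip.job_done())"
```

```text
the job is handed in; nothing more can be done
None
```

I cranked the knob clockwise about 535° (1.5 turns) from its starting position, released it, lifted the gripper clear and handed the job in at about 13 s.

- **Touch and quarter turn:** The push held at about 6.75 N in the air and reached 11.3 N at the end. That rise of about 4.5 N fits roughly a quarter turn past contact. Touch came at about 446°, but the separate estimates ranged from 433° to 463°, so the turn past touch is 70° to 100°.
- **Foot:** The networks put the sole at 25–26 mm, level with the pad top. In the last picture the foot rests on the green pad, somewhat off its centre, as it was before contact.
- **Other things:** The bottle, jar and slide box read within about 6 mm of their first positions, which is network noise. I did not measure the pad again, but it looks unmoved between the pictures.
- **Forces and release:** Readings stayed below about 15 N. Nothing was touching the robot after release, and the crank stayed where I left it.

No check failed.

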